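# Shim the rocking microscope

### The job

The inspection microscope leans and rocks because one corner foot of its base, at the corner nearest the wooden wedge, is too short. With the fingertips, push the wedge along the bench, thin end first, under that short foot until the microscope stands level and is wedged tight, so that it can no longer rock; then leave the wedge there. Do not pick the wedge up, do not touch the microscope itself, and leave the other things on the bench where they are.

Things in the scene. Friction and masses are not known exactly. Their poses are not given: they have to be found in the camera images.
- wedge: Loose plain wooden wedge, 100 mm long, 60 mm wide, 0.08 kg, flat on the bench. Origin: centre of its underside; z up. Its x axis runs from thick to thin end: thin end (2.5 mm high) at x = +50 mm, upright thick end face (22 mm high) at x = -50 mm, top sloping evenly between. It slides with friction and stays put under load when let go.
- stand: Microscope stand; it rocks but cannot slide or turn. Grey square base plate 200 x 200 x 16 mm on corner feet, underside 22 mm up when level; column and head to 310 mm high over it. Origin: on the bench under the plate's centre. x axis: along the diagonal through the two good feet (120 mm from centre) it rocks on; -y points to the corner with the short foot, corner tip 141 mm from centre.
- scope (a joint): Rocking angle of the microscope: 0 = level, play gone, cannot tip further that way; 0.067 rad = leaning fully towards the short foot, where its own weight brings it while that foot is unsupported. The short foot bears down with 3 to 8 N; pushing the wedge under it takes about 3 to 10 N, rising steeply past 20 N once it is level and jammed.
- short_foot (a point): Lowest point of the short foot: round-bottomed steel knob of 14 mm radius under the plate, 21 mm inside its corner tip, a bolt head on the plate right above it. About 5 mm above the bench when leaning, 13 mm when level. The space inward of it is free for the wedge's thin end, some 50 to 55 mm past the foot when level (thick end 45 to 50 mm short of it).
- block: Bystander: plain straight-sided wooden block 75 x 45 x 18 mm (not a wedge). Origin: centre of its underside.
- tweezers: Bystander: steel tweezers, 125 mm long, 8 mm high, along its x axis. Origin: under its middle.
- spool: Bystander: metal solder spool standing upright, 54 mm across, 42 mm high. Origin: centre of its underside.
- jar: Bystander: small amber jar with black cap, 42 mm across, 45 mm high. Origin: centre of its underside.
- driver: Bystander: screwdriver with black handle, 170 mm long. Origin: under its middle.
- mouse: Bystander: black computer mouse, 100 x 60 x 33 mm. Origin: centre of its underside.
- tape: Bystander: roll of amber tape lying flat, 76 mm across, 18 mm high. Origin: centre of its underside.
Not all that is in view belongs to the job. Leave any red look-alike of the wedge alone.

How it is judged (in metres and radians):
On the way, in this order (a step that is already met when the one before it is completed fails the run):
1. the wedge has gone under the short foot and bears on it (contact force between wedge and stand above 0.5 N), for 0.05 s.
2. the microscope stands level on the wedge (value of joint scope below 0.01 rad and contact force between wedge and stand above 0.5 N), for 0.2 s.
At the end, for the whole second after the job is handed in: The microscope is level to 0.010 rad and its short foot bears on the wedge (over 0.5 N); the wedge lies flat on the bench (within 0.05 rad), its centre within 35 mm of the foot seen from above, at rest (all of step 2 and horizontal distance between short_foot and wedge below 0.035 m and angle between wedge's own z axis and vertical below 0.05 rad and height (world z) of wedge below 0.004 m and linear speed of wedge below 0.01 m/s and angular speed of wedge below 0.1 rad/s); the robot touches nothing.
It fails at once if the wedge is lifted off the bench or tipped up (height (world z) of wedge above 0.012 m or angle between wedge's own z axis and vertical above 0.25 rad).
It fails at once if the robot pushes on the microscope itself (over 2 N) (contact force between the arm and stand above 2 N).
It fails at once if the fingers push on the microscope itself (over 2 N) (contact force between the fingers and stand above 2 N).
It fails at once if a bystander is moved by more than 20 mm (distance of any of block, tweezers, spool, jar, driver, mouse, tape from where it was at the start of the episode above 0.02 m).
It also fails if it takes over 48 s, if anything falls off the work surface, if the arm or the gripper's body presses on something with over 40 N, if the wrist force passes 120 N, or if a joint passes its speed limit or range.

### The arm

A 6-joint arm with a two-finger parallel gripper is mounted at the origin on the work surface. World frame = base frame: x ahead of the robot, y to its left, z up, the work surface at z = 0. Lengths are in mm, angles in degrees, forces in N, time in s.
With the tool pointing down it reaches from about 300 to 850 mm from the base axis. Payload 4.2 kg.
Tool frame: the origin (TCP) lies midway between the tips of the shut fingers; the grasp point (between the pads) lies 19 mm behind it (env.tcp_to_grasp is the distance from the TCP to the grasp point, in mm); z points along the fingers, x is the direction in which the jaws open and shut, and the axes are right-handed (so a half turn about z gives the same grasp; the last joint's range is limited). The gripper opens to 91 mm and grips with 3 to 60 N. Pads are 32 mm wide; open, the fingers measure 118 mm over their backs; the gripper's body (76 mm by 178 mm) begins 60 mm behind the grasp point.
Start: joints at [71.276, 18.312, 89.639, -0, 72.044, -1.146], TCP at [173.658, 548.166, 213.976] pointing down, gripper open.
Joint ranges: [-177.97, 177.97], [-48.28, 115.42], [12.27, 149.76], [-77.06, 257.06], [2.81, 150.46], [-146.56, 146.56]. Speed limits (degrees/s): [147.25, 147.25, 180, 180, 180, 180].

### API

Orientations are given as [roll, pitch, yaw] about the fixed x, y, z axes, in that order (R = Rz(yaw) Ry(pitch) Rx(roll)).
In Python, from workcell import env gives the robot as it stands.
- The arm moves only by the tool drive_tool, never from a script. Its argument "motion" is a list of rows, each a list of 2 entries, a list of its own where there are three numbers: the shift along the world's x, y, z in m, then the turn, a rotation vector about the world's x, y, z in rad. In form: [[[dx, dy, dz], [wx, wy, wz]], ...]. A call has exactly 10 rows; each row shifts and turns the commanded pose from where the row before left it; what a row does not reach is not made up. A row lasts 1/12 s, in which the tool goes at most 41.7 mm and 7.16 degrees, less where a joint would pass 70% of its speed; a pose out of reach is approached as far as the arm can. A call is refused whole if a number of a shift passes 0.0417 or a number of a turn 0.125, either way. A call with a gripper value outside its range is refused whole. "claw" is the opening, from 0 (shut) to 1 (fully open), set as the call begins (left out, the last holds). The fingers move at their own pace and stop on an object; "force" is the grip in N (left out, the last holds). Time passes only in rows, so rows that do not move let the fingers close, or fill a call up. It gives the time, the measured TCP pose, the force and the opening at its end, in the units of the state.
- env.state(): the state, without advancing time (a new reading comes with each control period).
- env.grab_frame(name): name is "scene" or "top"; returns the picture (384x512x3 uint8, red, green, blue); there is no depth.
- env.camera_params(name): a dict with "fov_y" (degrees; the focal length in pixels is half the picture's height over the tangent of half this angle, whatever the lens; pixels are square), "cx", "cy" (the principal point, pixels), "pose" (4x4, takes a point from camera to world coordinates). Camera axes: x right, y down, z forward; pixel columns grow to the right and rows downward; lengths in mm; the calibration is good to about 2 mm. A picture is of the moment at which its call begins. camera_params takes no time and is no camera call.
- env.job_done(): hands the job in, once; it reports no verdict.
The state is a dict: "time_s": time; "qpos": joint angles; "qvel": joint speeds; "effort": joint torques, N m; "ee_pos": TCP position; "ee_rot": TCP orientation; "force": force on the tool from outside, world axes, zero at the start; "torque": the same for the moment, N m; "gripper_width": finger opening in mm.
Only numpy, scipy, OpenCV 4.12 (cv2) and the standard library are available. Lean on these libraries where they do the work, as an engineer would, in place of code of your own. Each camera call takes 0.05 s, during which the arm holds its last target.

## Working session

There is one attempt and no reset: what is moved stays moved. The work goes in short steps, Python scripts to look and compute and a tool call to move; the robot and the scene stay as the last step left them, time stands still between calls to the robot, and variables do not carry over. Pictures are saved under pics/ and viewed, and the job is handed in when it is done.

Besides the shell and the picture viewer there is one more tool, called after "Call:" in YAML: its name, and indented under it one key for each argument. drive_tool: Moves the arm, as the interface text tells. Its arguments: {"type":"object","properties":{"motion":{"type":"array","items":{"type":"array"}},"claw":{"type":"number"},"force":{"type":"number"}},"required":["motion"]}

```bash
mkdir -p pics; python3 - <<'E'
from workcell import env
import cv2
for n in("scene","top"):
    im=env.grab_frame(n); cv2.imwrite(f"pics/{n}0.png",cv2.resize(im[:,:,::-1],(800,600),interpolation=cv2.INTER_CUBIC))
    cv2.imwrite(f"pics/{n}0_raw.png",im[:,:,::-1])
    p=env.camera_params(n); print(n,p)
print(env.state())
E
```

```text
scene {'fov_y': 50.81788028961179, 'cx': 252.77834565263257, 'cy': 185.03922906008322, 'pose': array([[-3.73906308e-01,  8.00707788e-01, -4.68039646e-01,
         1.06000816e+03],
       [ 9.27421319e-01,  3.17808077e-01, -1.97199701e-01,
         1.15635019e+02],
       [-9.15255636e-03, -5.07804159e-01, -8.61423918e-01,
         9.96319403e+02],
       [ 0.00000000e+00,  0.00000000e+00,  0.00000000e+00,
         1.00000000e+00]])}
top {'fov_y': 49.860796058205544, 'cx': 257.94103675657516, 'cy': 191.42146587480474, 'pose': array([[ 1.78997249e-02, -9.88740740e-01,  1.48564295e-01,
         4.06609762e+02],
       [-9.99302459e-01, -1.28207649e-02,  3.50745548e-02,
        -1.11878439e+02],
       [-3.27749333e-02, -1.49088490e-01, -9.88280540e-01,
         9.81654898e+02],
       [ 0.00000000e+00,  0.00000000e+00,  0.00000000e+00,
         1.00000000e+00]])}
{'time_s': 0.1, 'qpos': array([ 7.12747520e+01,  1.83483933e+01,  8.96989976e+01, -1.28092822e-03,
        7.20438442e+01, -1.14645021e+00]), 'qvel': array([ 0.13366353, -0.14518723, -0.16232394,  0.0478209 ,  0.02190517,
       -0.0968136 ]), 'effort': array([-5.39524499e-04, -4.13337708e+01, -2.32508433e+01,  7.28428806e-02,
        4.22040210e-02, -5.39152381e-05]), 'ee_pos': array([173.5273588 , 547.72149266, 213.20302651]), 'ee_rot': array([-1.79999392e+02,  9.12411892e-02,  7.24215985e+01]), 'force': array([0.7600874 , 0.15321546, 0.3878632 ]), 'torque': array([-0.06180055,  0.02996394, -0.04875058]), 'gripper_width': 90.97477241409779}
```

View pics/scene0.png

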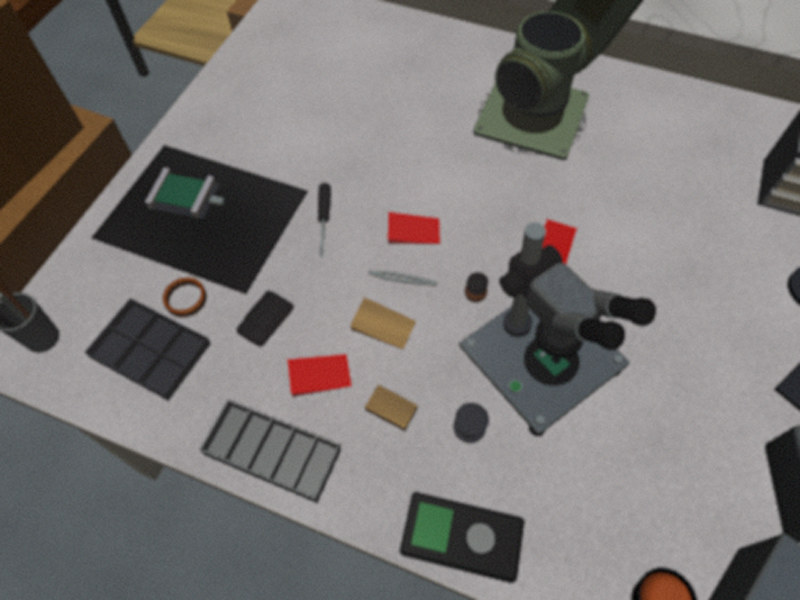

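View pics/top0.png

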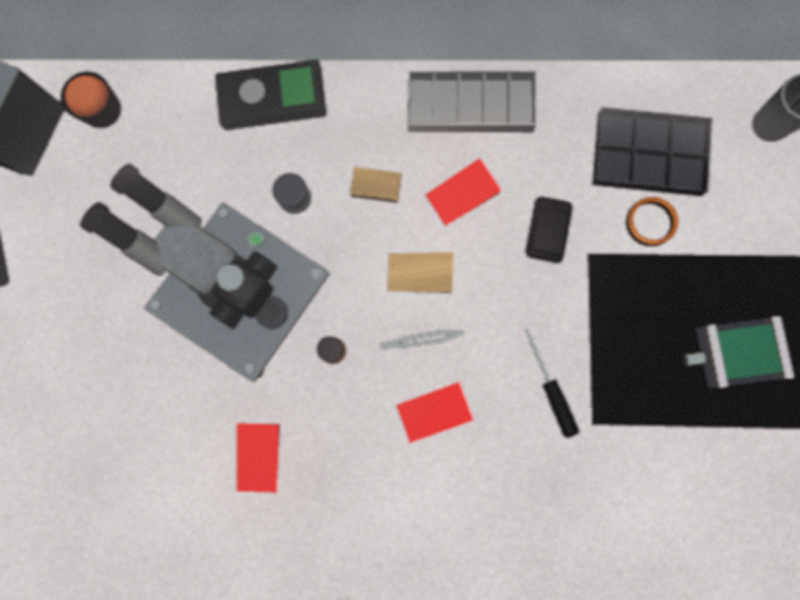

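```bash
cat > h.py <<'E'
import numpy as np, cv2
from workcell import env
def P(n):
    p=env.camera_params(n); f=192/np.tan(np.radians(p['fov_y']/2)); return f,p['cx'],p['cy'],np.array(p['pose'])
def unproj(n,u,v,z=0):
    f,cx,cy,T=P(n); d=T[:3,:3]@np.array([(u-cx)/f,(v-cy)/f,1]); o=T[:3,3]; return o+d*(z-o[2])/d[2]
def proj(n,X):
    f,cx,cy,T=P(n); c=T[:3,:3].T@(np.array(X,float)-T[:3,3]); return np.array([cx+f*c[0]/c[2],cy+f*c[1]/c[2]])
def crop(src,out,x0,y0,w,h,s):
    im=src if not isinstance(src,str) else cv2.imread(src); c=cv2.resize(im[y0:y0+h,x0:x0+w],None,fx=s,fy=s,interpolation=cv2.INTER_CUBIC); cv2.imwrite(out,c)
E
python3 - <<'E'
from h import *
crop("pics/top0_raw.png","pics/topc.png",180,95,130,97,6)
crop("pics/scene0_raw.png","pics/scenec.png",215,180,140,105,5)
E
```

```text
(no output)
```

View pics/topc.png

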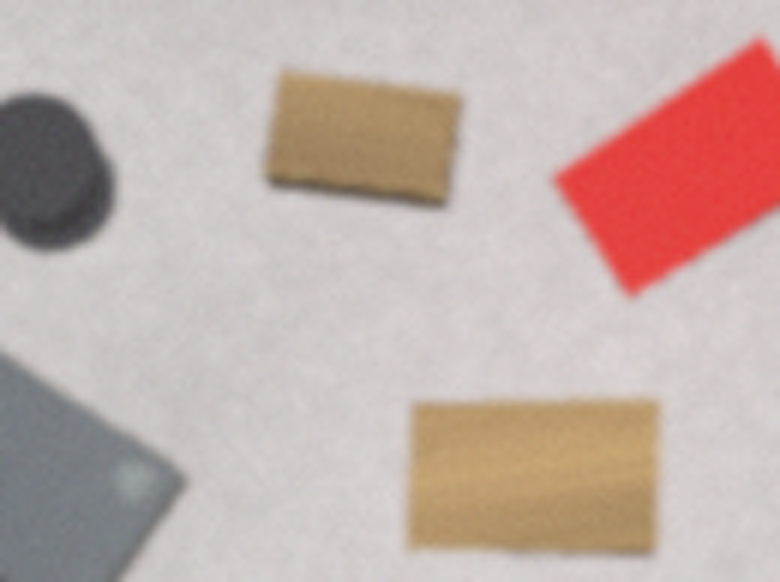

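View pics/scenec.png

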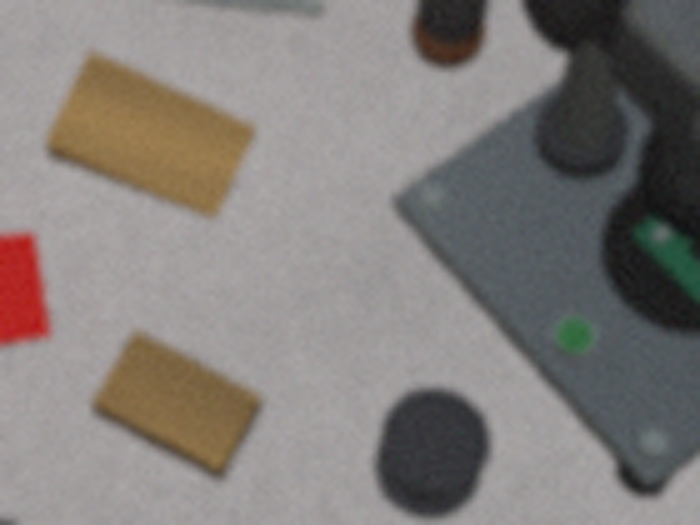

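```bash
cat > fit.py <<'E'
from h import *
from scipy.optimize import least_squares
def tc(a,b): return np.array([180+(a+.5)/6-.5,95+(b+.5)/6-.5])
def sc(a,b): return np.array([215+(a+.5)/5-.5,180+(b+.5)/5-.5])
def tri(ut,us):
    r=least_squares(lambda X:np.r_[proj('top',X)-ut,proj('scene',X)-us],[450,0,30.]); return r.x,r.fun
def wfit(obs,x0):
    def res(q):
        o=[]
        for n,uv,(lx,ly,lz) in obs:
            c,s=np.cos(q[2]),np.sin(q[2]); o.append(proj(n,[q[0]+c*lx-s*ly,q[1]+s*lx+c*ly,lz])-uv)
        return np.concatenate(o)
    r=least_squares(res,x0,x_scale=[1,1,.01]); return r.x,r.fun
E
python3 - <<'E'
from fit import *
print('bolt',tri(tc(137,480),sc(431,195)))
print('tip',tri(tc(187,483),sc(397,202)))
# other corners in 800-scale of full image -> raw *0.64
k=.64
R=lambda a,b:np.array([(a+.5)*k-.5,(b+.5)*k-.5])
# far good-foot corners: top (222,203),(256,381); scene (540,432)?,...
print('A',tri(R(222,204),R(541,429)))
print('B', unproj('top',*R(256,380),38)); print('D',unproj('top',*R(146,307),46)); print('A1',unproj('top',*R(222,204),38))
print('boltB',unproj('top',*R(249,369),40),'boltA',unproj('top',*R(223,212),40),'boltD',unproj('top',*R(154,303),48))
t=[('top',tc(412,402)),('top',tc(408,549)),('top',tc(659,401)),('top',tc(656,547)),('scene',sc(253,130)),('scene',sc(215,214)),('scene',sc(93,54)),('scene',sc(50,147))]
# wedge x axis towards +y world (image left): local +y = -x world (image down)
loc=[(50,-30,2.5),(50,30,2.5),(-50,-30,22),(-50,30,22)]
# scene: image up-right... base side (small x) is up
loc2=[(50,30,2.5),(50,-30,2.5),(-50,30,22),(-50,-30,22)]
L=loc+loc2
obs=[(n,u,l) for (n,u),l in zip(t,L)]
for sel in (range(8),range(4),range(4,8)):
    q,f=wfit([obs[i] for i in sel],[450,-50,np.pi/2]); print('wedge',q[:2],np.degrees(q[2]),np.round(f,1))
print('spool',unproj('top',*R(292,190),42),'jar',unproj('top',*R(330,349),45),'block',unproj('top',*R(376,184),18),'tweez',[unproj('top',*R(*a),8) for a in((381,346),(463,332))],'red',[unproj('top',*R(*a),5) for a in((427,195),(445,224),(460,384),(398,404),(472,416))])
E
```

```text
bolt (array([586.88912586,  51.8648847 ,  37.02596124]), array([ 0.18075653, -0.05695564,  0.21248866, -0.00340733]))
tip (array([589.13182445,  35.02339705,  19.8719847 ]), array([ 0.11417161, -0.03628823,  0.13414659, -0.00080783]))
A (array([690.99444705, 200.50350113,  41.66519783]), array([-0.14214975,  0.042497  , -0.15104626,  0.01136078]))
B [426.40558571 135.09286835  38.        ]
D [530.87216567 303.13010235  46.        ]
A1 [692.21090522 201.38507566  38.        ]
boltB [442.1615259  145.73389466  40.        ] boltA [679.03352484 198.42566105  40.        ] boltD [536.74378185 290.6947132   48.        ]
wedge [ 596.12765221 -102.22880459] 89.58686998110673 [ 0.1  0.1  0.  -0.   0.5 -0.8  0.7 -0.2  1.3 -0.3  0.8  1.2 -0.  -0.3
 -0.4 -1.1]
wedge [ 595.56823529 -101.44703177] 88.98575532088161 [-0.1  0.1 -0.4 -0.   0.3 -0.4  0.2  0.3]
wedge [ 596.90895566 -103.22800176] 90.51651771301313 [ 0.8 -0.5  0.7  1.1 -0.7 -0.  -0.8 -0.7]
spool [713.86164413  93.84565779  42.        ] jar [472.91684907  26.92871448  45.        ] block [732.3268561  -31.93687455  18.        ] tweez [array([481.26939277, -44.85021908,   8.        ]), array([ 504.32359197, -168.40407159,    8.        ])] red [array([ 719.34852131, -111.39895853,    5.        ]), array([ 672.80741501, -139.95640261,    5.        ]), array([ 426.41483465, -164.42253186,    5.        ]), array([395.16247506, -72.10090922,   5.        ]), array([ 379.57854948, -182.43245249,    5.        ])]
```

```bash
cat > stand.py <<'E'
from fit import *
k=.64
R=lambda a,b:np.array([(a+.5)*k-.5,(b+.5)*k-.5])
def sp(q,l,lean=.067):
    x,y,z=l; c,s=np.cos(lean),np.sin(lean); y,z=c*y-s*z,s*y+c*z   # lean>0: -y goes down
    c,s=np.cos(q[2]),np.sin(q[2]); return np.array([q[0]+c*x-s*y,q[1]+s*x+c*y,z])
E
python3 - <<'E'
from stand import *
t=141.4;b=120
obs=[('top',tc(187,483),(0,-t,38)),('top',tc(137,480),(0,-b,40)),('top',R(222,204),(t,0,38)),('top',R(256,380),(-t,0,38)),('top',R(146,307),(0,t,38)),('top',R(249,369),(-b,0,40)),('top',R(223,212),(b,0,40)),('top',R(154,303),(0,b,40)),
('scene',sc(397,202),(0,-t,38)),('scene',sc(431,195),(0,-b,40)),('scene',R(541,431),(t,0,38)),('scene',R(541,420),(b,0,40))]
r=least_squares(lambda q:np.concatenate([proj(n,sp(q,l))-u for n,u,l in obs]),[560,168,.24],x_scale=[1,1,.01],loss='soft_l1')
print(r.x,np.degrees(r.x[2]),np.round(r.fun,1)); print('foot',sp(r.x,(0,-120,13)),'level',sp(r.x,(0,-120,13),0),'tip',sp(r.x,(0,-t,22)))
T=[('top',tc(412,402)),('top',tc(408,549)),('top',tc(659,401)),('top',tc(656,547)),('scene',sc(253,130)),('scene',sc(215,214)),('scene',sc(93,54)),('scene',sc(50,147))]
for h1,h2 in((2.5,22),(22,2.5)):
    loc=[(50,-30,h1),(50,30,h1),(-50,-30,h2),(-50,30,h2)];loc2=[(50,30,h1),(50,-30,h1),(-50,30,h2),(-50,-30,h2)]
    q,f=wfit([(n,u,l) for (n,u),l in zip(T,loc+loc2)],[596,-102,1.57]); print(q,(f**2).sum())
crop("pics/top0_raw.png","pics/wt.png",243,157,52,39,15)
crop("pics/scene0_raw.png","pics/ws.png",220,186,52,39,15)
E
```

```text
[5.59548585e+02 1.73320535e+02 2.21561927e-01] 12.694563344593886 [ 0.4 -1.5 -0.3  0.5 -0.1 -2.4 -2.1  1.8 -2.6  0.6  0.6 -0.4  0.5  0.8
  1.3  1.3 -0.5 -1.   0.8  1.  -0.7  2.1 -0.1  0.4]
foot [586.05111716  55.66747163   4.93684632] level [585.91902122  56.25388699  13.        ] tip [590.875706    34.24960682  12.48392586]
[ 596.12765224 -102.2288045     1.56358599] 6.976046381855885
[ 596.21265439 -103.08121269    1.54722544] 39.432441472333565
```

View pics/wt.png

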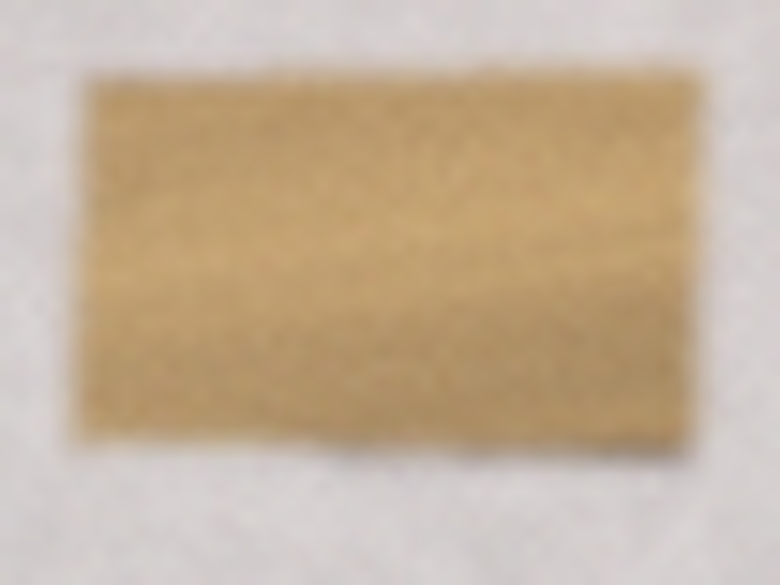

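View pics/ws.png

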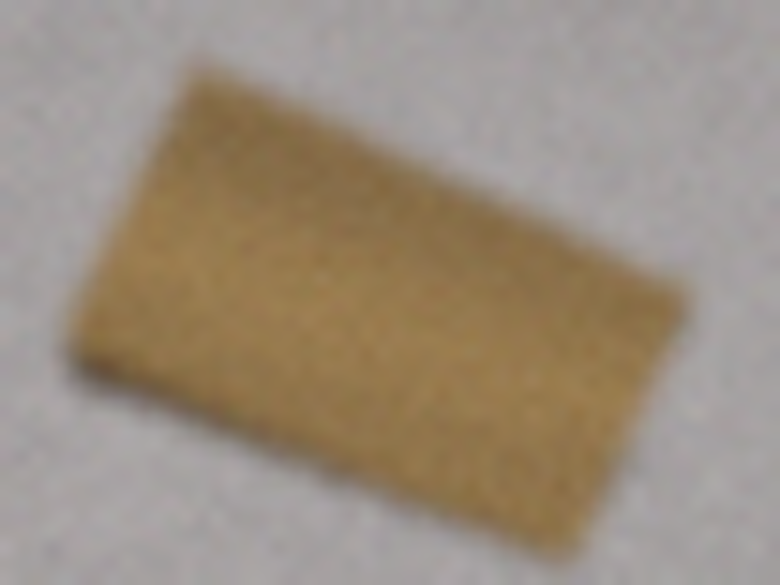

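Call:
drive_tool:
  motion:
    - [[0.0127,-0.0248,0],[0,0,-0.105]]
    - [[0.0127,-0.0248,0],[0,0,-0.105]]
    - [[0.0127,-0.0248,0],[0,0,-0.105]]
    - [[0.0127,-0.0248,0],[0,0,-0.105]]
    - [[0.0127,-0.0248,0],[0,0,-0.105]]
    - [[0.0127,-0.0248,0],[0,0,-0.105]]
    - [[0.0127,-0.0248,0],[0,0,-0.105]]
    - [[0.0127,-0.0248,0],[0,0,-0.105]]
    - [[0.0127,-0.0248,0],[0,0,-0.105]]
    - [[0.0127,-0.0248,0],[0,0,-0.105]]
  claw: 0.22

```text
time_s: 0.93
ee_pos: [300.8, 298.7, 213.7]
ee_rot: [180.0, 0.0, 12.0]
force: [0.6, 1.4, 0.8]
gripper_width: 27.1
```

Call:
drive_tool:
  motion:
    - [[0.008,-0.035,0],[0,0,-0.0213]]
    - [[0.008,-0.035,0],[0,0,-0.0213]]
    - [[0.008,-0.035,0],[0,0,-0.0213]]
    - [[0.008,-0.035,0],[0,0,-0.0213]]
    - [[0.008,-0.035,0],[0,0,-0.0213]]
    - [[0.008,-0.035,0],[0,0,-0.0213]]
    - [[0.008,-0.035,0],[0,0,-0.0213]]
    - [[0.008,-0.035,0],[0,0,-0.0213]]
    - [[0.008,-0.035,0],[0,0,-0.0213]]
    - [[0.008,-0.035,0],[0,0,-0.0213]]

```text
time_s: 1.77
ee_pos: [380.3, -51.6, 213.9]
ee_rot: [-180.0, -0.0, -0.0]
force: [1.0, 0.9, 0.5]
gripper_width: 20.2
```

Call:
drive_tool:
  motion:
    - [[0.0217,-0.014,0],[0,0,0]]
    - [[0.0217,-0.014,0],[0,0,0]]
    - [[0.0217,-0.014,0],[0,0,0]]
    - [[0.0217,-0.014,0],[0,0,0]]
    - [[0.0217,-0.014,0],[0,0,0]]
    - [[0.0217,-0.014,0],[0,0,0]]
    - [[0.0217,-0.014,0],[0,0,0]]
    - [[0.0217,-0.014,0],[0,0,0]]
    - [[0.0217,-0.014,0],[0,0,0]]
    - [[0.0217,-0.014,0],[0,0,0]]

```text
time_s: 2.6
ee_pos: [598.3, -190.5, 213.3]
ee_rot: [-180.0, 0.1, 0.1]
force: [-0.3, 0.7, 0.7]
gripper_width: 19.9
```

Call:
drive_tool:
  motion:
    - [[0,0,-0.0205],[0,0,0]]
    - [[0,0,-0.0205],[0,0,0]]
    - [[0,0,-0.0205],[0,0,0]]
    - [[0,0,-0.0205],[0,0,0]]
    - [[0,0,-0.0205],[0,0,0]]
    - [[0,0,-0.0205],[0,0,0]]
    - [[0,0,-0.0205],[0,0,0]]
    - [[0,0,-0.0205],[0,0,0]]
    - [[0,0,-0.0205],[0,0,0]]
    - [[0,0,-0.0205],[0,0,0]]

```text
time_s: 3.43
ee_pos: [597.3, -189.7, 7.6]
ee_rot: [-180.0, 0.0, 0.1]
force: [-0.1, 0.1, 0.2]
gripper_width: 20.4
```

```bash
python3 - <<'E'
from h import *
for n,b in(("scene",(195,150,160,120)),("top",(180,110,160,120))):
    im=env.grab_frame(n)[:,:,::-1]; crop(im,f"pics/{n}1.png",*b,5)
E
```

```text
(no output)
```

View pics/scene1.png

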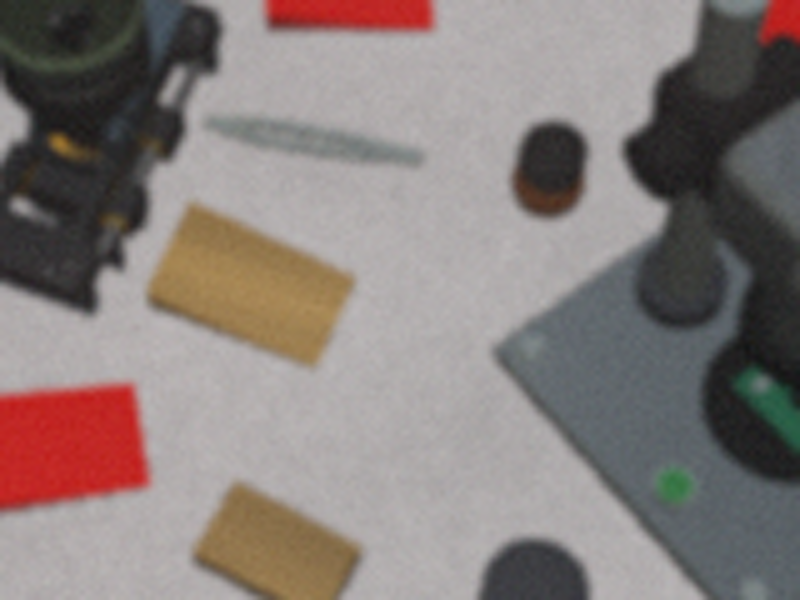

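View pics/top1.png

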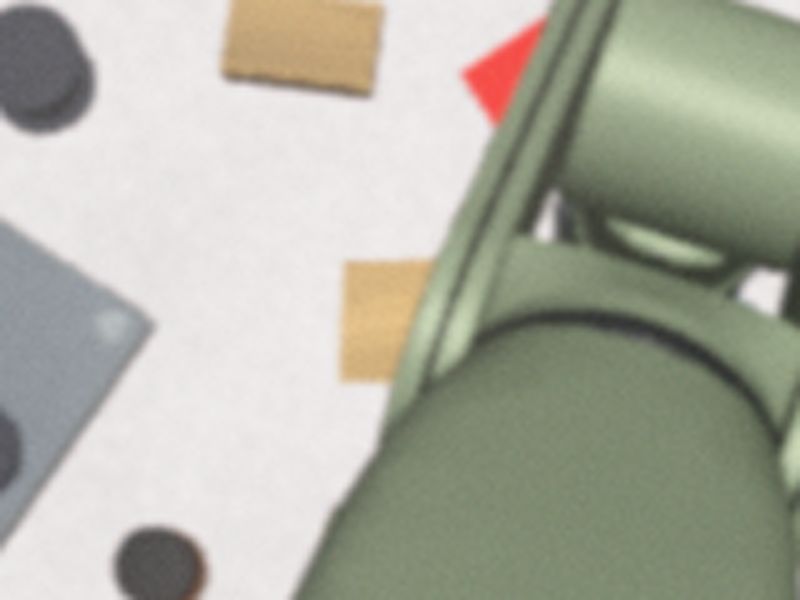

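```bash
python3 - <<'E'
from stand import *
print(tri(R(222,315),R(512,282)))
for z in(150,200,250,300): print(z,unproj('top',*R(276,264),z),unproj('top',*R(286,312),z), unproj('top',*R(240,275),z))
E
```

```text
(array([513.89652846, 122.79274228, 168.5259155 ]), array([13.27914477, -3.94035353, 16.54378019, -1.38001034]))
150 [576.78642062  87.06099787 150.        ] [512.94531922  70.84480539 150.        ] [561.42592128 134.30598915 150.        ]
200 [566.55521424  75.10054185 200.        ] [506.55230951  59.85928455 200.        ] [552.11820488 119.5051127  200.        ]
250 [556.32400785  63.14008582 250.        ] [500.15929981  48.87376371 250.        ] [542.81048847 104.70423624 250.        ]
300 [546.09280146  51.17962979 300.        ] [493.7662901   37.88824287 300.        ] [533.50277207  89.90335978 300.        ]
```

Call:
drive_tool:
  motion:
    - [[0,0.0025,0],[0,0,0]]
    - [[0,0.0025,0],[0,0,0]]
    - [[0,0.0025,0],[0,0,0]]
    - [[0,0.0025,0],[0,0,0]]
    - [[0,0.0025,0],[0,0,0]]
    - [[0,0.0025,0],[0,0,0]]
    - [[0,0.0025,0],[0,0,0]]
    - [[0,0.0025,0],[0,0,0]]
    - [[0,0.0025,0],[0,0,0]]
    - [[0,0.0025,0],[0,0,0]]

```text
time_s: 4.37
ee_pos: [597.8, -164.8, 9.2]
ee_rot: [180.0, -0.0, 0.1]
force: [0.5, -0.9, 0.1]
gripper_width: 20.3
```

Call:
drive_tool:
  motion:
    - [[0,-0.001,0],[0.0524,0,0]]
    - [[0,-0.001,0],[0.0524,0,0]]
    - [[0,-0.001,0],[0.0524,0,0]]
    - [[0,-0.001,0],[0.0524,0,0]]
    - [[0,-0.001,0],[0.0524,0,0]]
    - [[0,0,0],[0,0,0]]
    - [[0,0,0],[0,0,0]]
    - [[0,0,0],[0,0,0]]
    - [[0,0,0],[0,0,0]]
    - [[0,0,0],[0,0,0]]

```text
time_s: 5.2
ee_pos: [597.7, -169.0, 9.2]
ee_rot: [-165.0, -0.0, 0.1]
force: [-0.2, 0.0, 0.2]
gripper_width: 20.1
```

Call:
drive_tool:
  motion:
    - [[-0.0001,0.003,0],[0,0,0.006]]
    - [[-0.0001,0.003,0],[0,0,0.006]]
    - [[-0.0001,0.003,0],[0,0,0.006]]
    - [[-0.0001,0.003,0],[0,0,0.006]]
    - [[-0.0001,0.003,0],[0,0,0.006]]
    - [[-0.0001,0.003,0],[0,0,0.006]]
    - [[-0.0001,0.003,0],[0,0,0.006]]
    - [[-0.0001,0.003,0],[0,0,0.006]]
    - [[-0.0001,0.003,0],[0,0,0.006]]
    - [[-0.0001,0.003,0],[0,0,0.006]]

```text
time_s: 6.03
ee_pos: [596.7, -139.6, 9.0]
ee_rot: [-165.0, -0.0, 3.5]
force: [-1.9, -0.8, -0.2]
gripper_width: 19.8
```

```bash
python3 - <<'E'
from h import *
for n,b in(("scene",(195,150,160,120)),("top",(180,110,160,120))):
    im=env.grab_frame(n)[:,:,::-1]; crop(im,f"pics/{n}2.png",*b,5)
E
```

```text
(no output)
```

View pics/scene2.png

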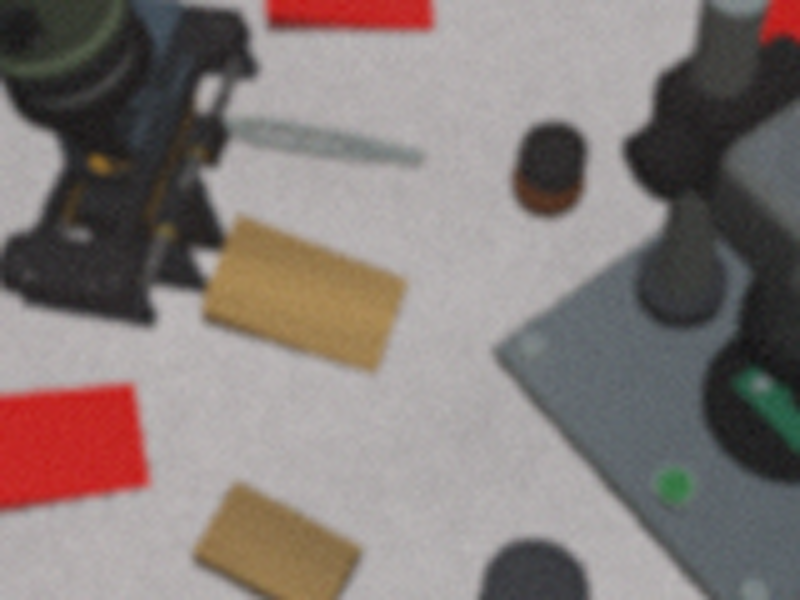

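View pics/top2.png

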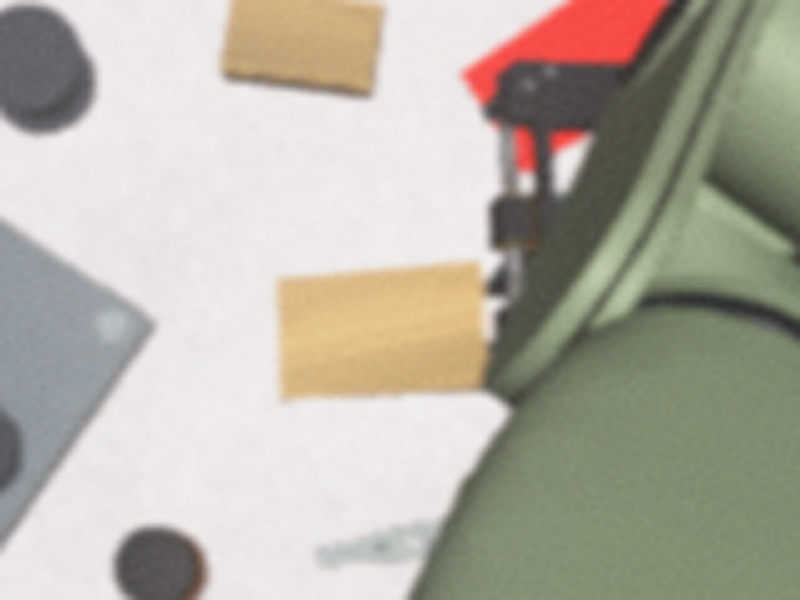

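```bash
cat > w.py <<'E'
from fit import *
def C(o,a,b,s=5): return np.array([o[0]+(a+.5)/s-.5,o[1]+(b+.5)/s-.5])
TO=(180,110);SO=(195,150)
LT=[(50,-30,2.5),(50,30,2.5),(-50,-30,22),(-50,30,22)];LS=[(50,30,2.5),(50,-30,2.5),(-50,30,22),(-50,-30,22)]
def go(top,scn,x0):
    o=[('top',C(TO,*p),l) for p,l in zip(top,LT) if p]+[('scene',C(SO,*p),l) for p,l in zip(scn,LS) if p]
    q,f=wfit(o,x0); print(q[:2],np.degrees(q[2]),np.round(f,1))
E
python3 - <<'E'
from w import *
t=[(279,281),(284,398),(478,263),None];s=[(406,282),(377,371),(238,215),(205,305)]
go(t,s,[595,-75,1.6]);go(t,[None]*4,[595,-75,1.6])
E
```

```text
[589.93826874 -73.0719431 ] 93.70649884889373 [-0.  -0.3 -0.1  0.7  1.5 -0.6  1.1 -0.4  0.5  0.6  0.3 -0.1 -0.3  0.3]
[589.6913702  -71.88352535] 93.42130645531041 [-0.5 -0.3 -0.6  0.7  1.  -0.4]
```

Call:
drive_tool:
  motion:
    - [[-0.0002,0.007,0],[0,0,0]]
    - [[-0.0002,0.007,0],[0,0,0]]
    - [[-0.0002,0.007,0],[0,0,0]]
    - [[-0.0002,0.007,0],[0,0,0]]
    - [[-0.0002,0.007,0],[0,0,0]]
    - [[-0.0002,0.007,0],[0,0,0]]
    - [[-0.0002,0.007,0],[0,0,0]]
    - [[-0.0002,0.007,0],[0,0,0]]
    - [[-0.0002,0.007,0],[0,0,0]]
    - [[-0.0002,0.007,0],[0,0,0]]

```text
time_s: 6.97
ee_pos: [594.6, -69.1, 9.0]
ee_rot: [-165.0, -0.0, 3.5]
force: [-0.0, 0.1, 0.8]
gripper_width: 20.1
```

```bash
python3 - <<'E'
from h import *
for n,b in(("scene",(195,150,160,120)),("top",(180,110,160,120))):
    im=env.grab_frame(n)[:,:,::-1]; crop(im,f"pics/{n}3.png",*b,5)
print(env.state()['force'])
E
```

```text
[1.18928067 0.05735013 0.34739757]
```

View pics/scene3.png

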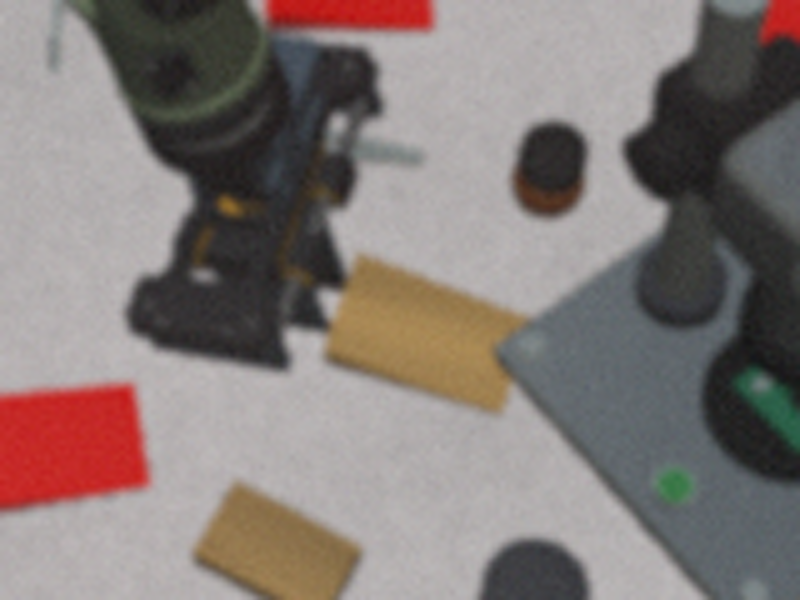

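View pics/top3.png

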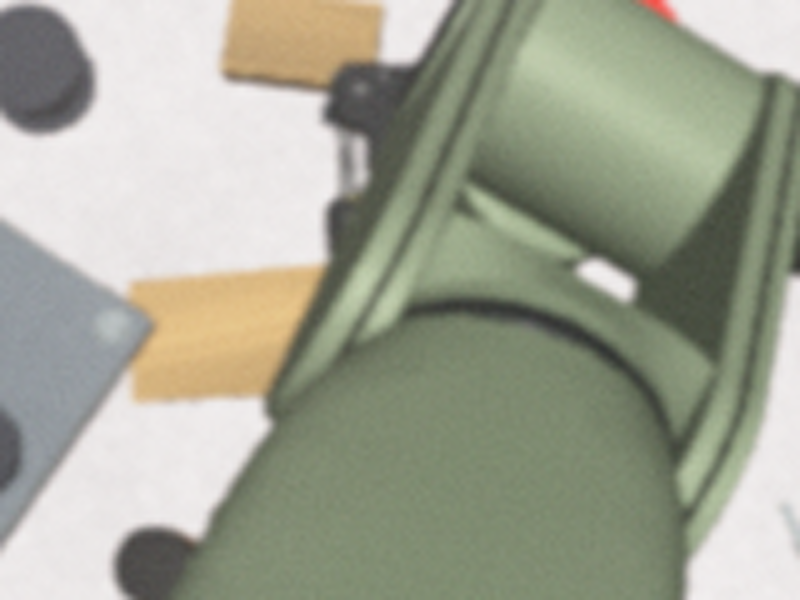

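```bash
python3 - <<'E'
from w import *
t=[(132,282),(135,399),None,None];s=[None,(502,412),(362,256),(328,358)]
go(t,s,[590,0,1.63])
import numpy as np
for z in(4,30): print(unproj('top',*C(TO,110,324),z), unproj('scene',*C(SO,532,342),z))
print(tri(C(TO,110,324),C(SO,532,342)),tri(C(TO,155,325),C(SO,496,350)))
E
```

```text
[589.82262312  -1.59224385] 94.74605284788389 [-0.1 -0.4  0.4  0.6  1.   1.1 -0.6  0.3 -0.1 -1.1]
[593.47512024  60.02823638   4.        ] [568.9101529   49.06830432   4.        ]
[588.50557596  55.45650706  30.        ] [581.77753029  50.81243485  30.        ]
(array([586.71863371,  52.64235108,  40.91477398]), array([ 0.38696431, -0.12186124,  0.45521784, -0.00759941])) (array([589.72887671,  34.69144009,  23.23205095]), array([ 0.20623305, -0.06555621,  0.24241778, -0.00142829]))
```

Call:
drive_tool:
  motion:
    - [[-0.0001,0.002,0],[0,0,0]]
    - [[-0.0001,0.002,0],[0,0,0]]
    - [[-0.0001,0.002,0],[0,0,0]]
    - [[-0.0001,0.002,0],[0,0,0]]
    - [[-0.0001,0.002,0],[0,0,0]]
    - [[-0.0001,0.002,0],[0,0,0]]
    - [[-0.0001,0.002,0],[0,0,0]]
    - [[-0.0001,0.002,0],[0,0,0]]
    - [[-0.0001,0.002,0],[0,0,0]]
    - [[-0.0001,0.002,0],[0,0,0]]

```text
time_s: 7.9
ee_pos: [593.8, -50.1, 8.9]
ee_rot: [-165.1, -0.0, 3.5]
force: [-0.0, -5.0, 1.0]
gripper_width: 19.7
```

Call:
drive_tool:
  motion:
    - [[-0.0001,0.0015,0],[0,0,0]]
    - [[-0.0001,0.0015,0],[0,0,0]]
    - [[-0.0001,0.0015,0],[0,0,0]]
    - [[-0.0001,0.0015,0],[0,0,0]]
    - [[-0.0001,0.0015,0],[0,0,0]]
    - [[-0.0001,0.0015,0],[0,0,0]]
    - [[-0.0001,0.0015,0],[0,0,0]]
    - [[-0.0001,0.0015,0],[0,0,0]]
    - [[-0.0001,0.0015,0],[0,0,0]]
    - [[-0.0001,0.0015,0],[0,0,0]]

```text
time_s: 8.73
ee_pos: [594.3, -38.5, 9.1]
ee_rot: [-165.4, -0.3, 3.5]
force: [1.0, -11.7, 1.0]
gripper_width: 19.9
```

```bash
python3 - <<'E'
from h import *
for n,b in(("scene",(195,150,160,120)),("top",(180,110,160,120))):
    im=env.grab_frame(n)[:,:,::-1]; crop(im,f"pics/{n}4.png",*b,5)
print(env.state()['force'],env.state()['torque'])
E
```

```text
[-0.11140145 -9.95727972 -0.17492815] [-1.99059236 -0.08475557 -0.00502769]
```

View pics/scene4.png

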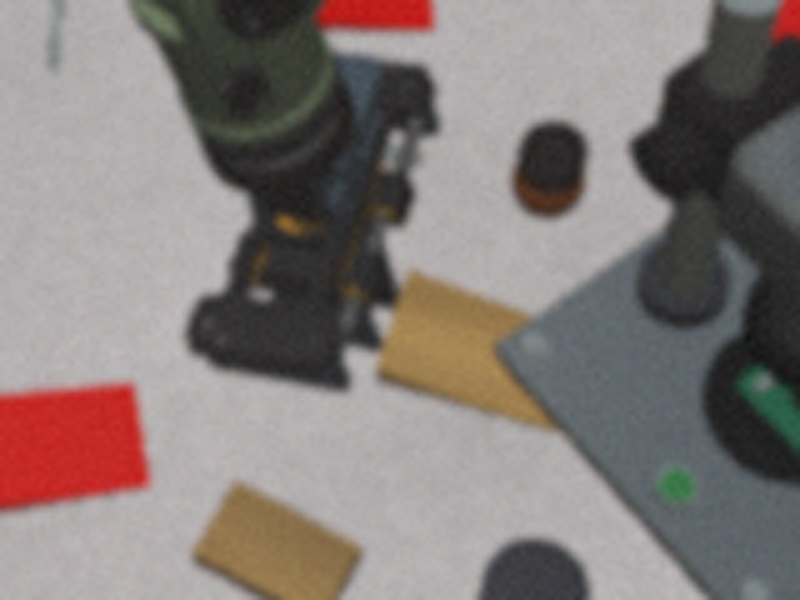

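View pics/top4.png

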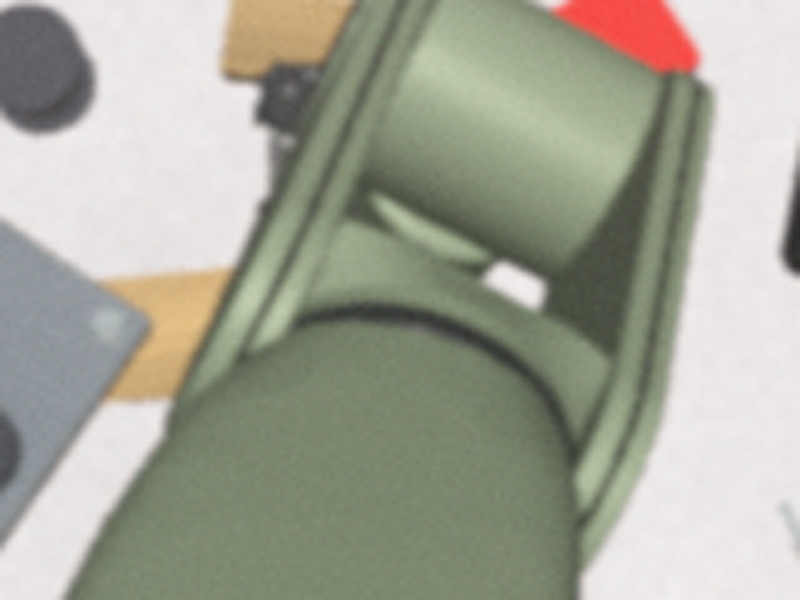

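Call:
drive_tool:
  motion:
    - [[-0.0001,0.0015,0],[0,0,0]]
    - [[-0.0001,0.0015,0],[0,0,0]]
    - [[-0.0001,0.0015,0],[0,0,0]]
    - [[-0.0001,0.0015,0],[0,0,0]]
    - [[-0.0001,0.0015,0],[0,0,0]]
    - [[-0.0001,0.0015,0],[0,0,0]]
    - [[-0.0001,0.0015,0],[0,0,0]]
    - [[-0.0001,0.0015,0],[0,0,0]]
    - [[-0.0001,0.0015,0],[0,0,0]]
    - [[-0.0001,0.0015,0],[0,0,0]]

```text
time_s: 9.67
ee_pos: [593.2, -22.8, 9.1]
ee_rot: [-165.3, -0.2, 3.5]
force: [1.2, -9.3, 0.9]
gripper_width: 20.1
```

Call:
drive_tool:
  motion:
    - [[-0.0001,0.001,0],[0,0,0]]
    - [[-0.0001,0.001,0],[0,0,0]]
    - [[-0.0001,0.001,0],[0,0,0]]
    - [[0,0.001,0],[0,0,0]]
    - [[0,0.001,0],[0,0,0]]
    - [[0,0.001,0],[0,0,0]]
    - [[0,0.001,0],[0,0,0]]
    - [[0,0.001,0],[0,0,0]]
    - [[0,0,0],[0,0,0]]
    - [[0,0,0],[0,0,0]]

```text
time_s: 10.5
ee_pos: [592.5, -14.1, 9.1]
ee_rot: [-165.2, -0.2, 3.5]
force: [0.1, -8.0, 0.4]
gripper_width: 20.2
```

Call:
drive_tool:
  motion:
    - [[0,0.0007,0],[0,0,0]]
    - [[0,0.0007,0],[0,0,0]]
    - [[0,0.0007,0],[0,0,0]]
    - [[0,0.0007,0],[0,0,0]]
    - [[0,0.0007,0],[0,0,0]]
    - [[0,0.0007,0],[0,0,0]]
    - [[0,0,0],[0,0,0]]
    - [[0,0,0],[0,0,0]]
    - [[0,0,0],[0,0,0]]
    - [[0,0,0],[0,0,0]]

```text
time_s: 11.33
ee_pos: [592.4, -9.8, 9.1]
ee_rot: [-165.2, -0.2, 3.5]
force: [0.2, -7.8, 0.2]
gripper_width: 19.6
```

```bash
python3 - <<'E'
from h import *
for n,b in(("scene",(195,150,160,120)),("top",(180,110,160,120))):
    im=env.grab_frame(n)[:,:,::-1]; crop(im,f"pics/{n}5.png",*b,5)
print(env.state()['force'],env.state()['torque'])
E
```

```text
[-0.47408852 -7.66496971  0.11081588] [-1.57315467e+00 -7.86259173e-02 -8.46652369e-04]
```

View pics/scene5.png

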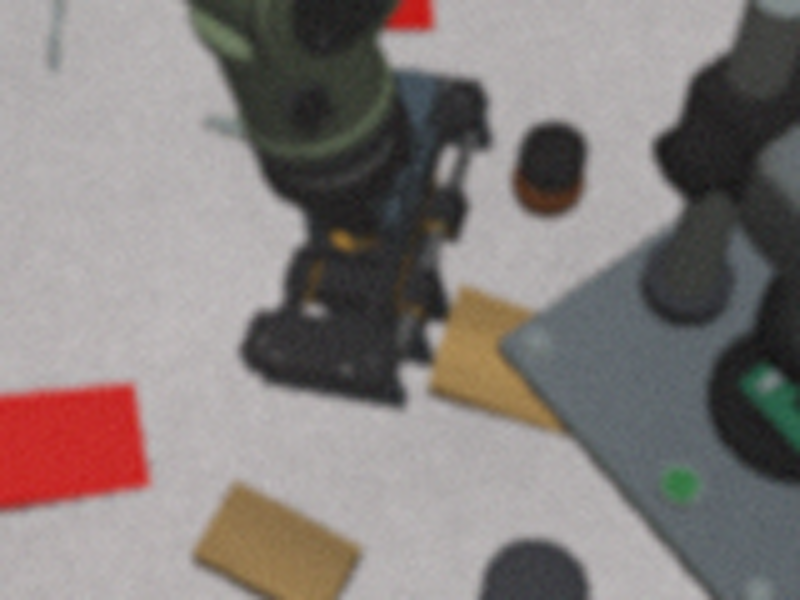

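View pics/top5.png

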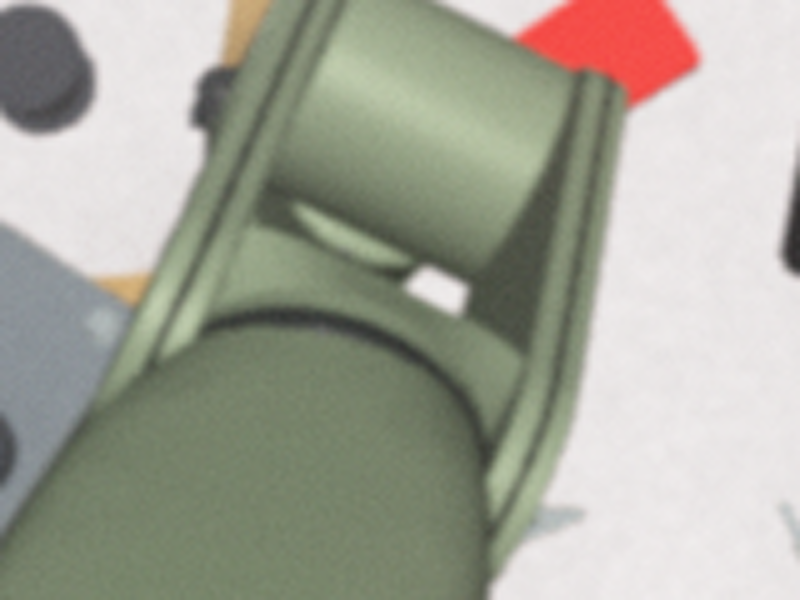

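Call:
drive_tool:
  motion:
    - [[0,0.0006,0],[0,0,0]]
    - [[0,0.0006,0],[0,0,0]]
    - [[0,0.0006,0],[0,0,0]]
    - [[0,0.0006,0],[0,0,0]]
    - [[0,0.0006,0],[0,0,0]]
    - [[0,0,0],[0,0,0]]
    - [[0,0,0],[0,0,0]]
    - [[0,0,0],[0,0,0]]
    - [[0,0,0],[0,0,0]]
    - [[0,0,0],[0,0,0]]

```text
time_s: 12.27
ee_pos: [592.4, -6.8, 9.1]
ee_rot: [-165.2, -0.2, 3.5]
force: [0.7, -7.7, 0.9]
gripper_width: 20.0
```

```bash
python3 - <<'E'
from w import *
go([None]*4,[None,None,(462,287),(430,390)],[590,55,1.63])
E
```

```text
[588.84939392  56.84273901] 94.15299896178519 [-0.2  0.7  0.2 -0.6]
```

Call:
drive_tool:
  motion:
    - [[0,0.0005,0],[0,0,0]]
    - [[0,0.0005,0],[0,0,0]]
    - [[0,0.0005,0],[0,0,0]]
    - [[0,0.0005,0],[0,0,0]]
    - [[0,0,0],[0,0,0]]
    - [[0,0,0],[0,0,0]]
    - [[0,0,0],[0,0,0]]
    - [[0,0,0],[0,0,0]]
    - [[0,0,0],[0,0,0]]
    - [[0,0,0],[0,0,0]]

```text
time_s: 13.1
ee_pos: [592.5, -6.0, 9.1]
ee_rot: [-165.3, -0.2, 3.6]
force: [-1.1, -11.6, 1.0]
gripper_width: 20.0
```

Call:
drive_tool:
  motion:
    - [[0,0.0005,0],[0,0,0]]
    - [[0,0.0005,0],[0,0,0]]
    - [[0,0.0005,0],[0,0,0]]
    - [[0,0.0005,0],[0,0,0]]
    - [[0,0,0],[0,0,0]]
    - [[0,0,0],[0,0,0]]
    - [[0,0,0],[0,0,0]]
    - [[0,0,0],[0,0,0]]
    - [[0,0,0],[0,0,0]]
    - [[0,0,0],[0,0,0]]

```text
time_s: 13.93
ee_pos: [592.7, -5.5, 9.1]
ee_rot: [-165.5, -0.2, 3.6]
force: [-1.1, -16.6, 2.0]
gripper_width: 20.1
```

Call:
drive_tool:
  motion:
    - [[0,0.0005,0],[0,0,0]]
    - [[0,0.0005,0],[0,0,0]]
    - [[0,0.0005,0],[0,0,0]]
    - [[0,0.0005,0],[0,0,0]]
    - [[0,0.0005,0],[0,0,0]]
    - [[0,0.0005,0],[0,0,0]]
    - [[0,0,0],[0,0,0]]
    - [[0,0,0],[0,0,0]]
    - [[0,0,0],[0,0,0]]
    - [[0,0,0],[0,0,0]]

```text
time_s: 14.77
ee_pos: [592.9, -4.8, 9.1]
ee_rot: [-165.7, -0.3, 3.7]
force: [-2.0, -24.3, 3.9]
gripper_width: 20.0
```

```bash
python3 - <<'E'
from h import *
im=env.grab_frame("scene")[:,:,::-1]; crop(im,"pics/scene6.png",195,150,160,120,5)
E
```

```text
(no output)
```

View pics/scene6.png

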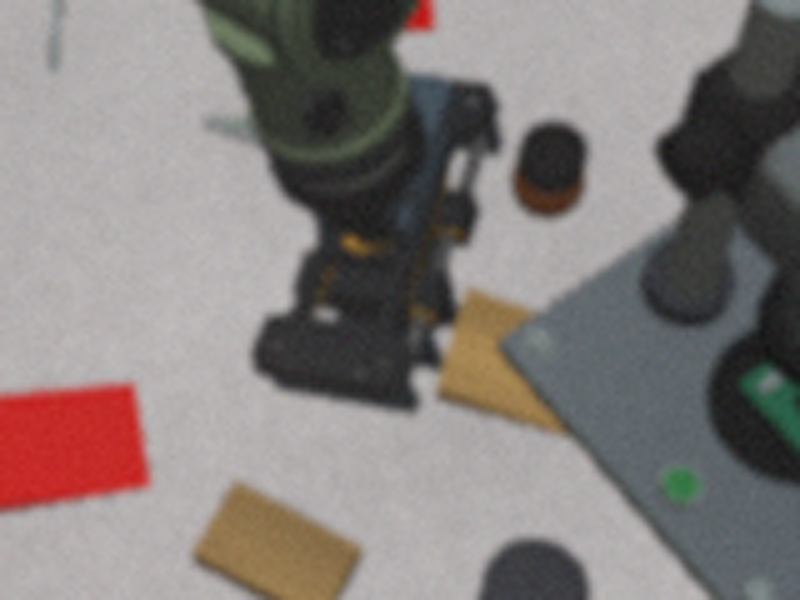

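Call:
drive_tool:
  motion:
    - [[0,-0.001,0],[0,0,0]]
    - [[0,-0.001,0],[0,0,0]]
    - [[0,-0.002,0],[0,0,0]]
    - [[0,-0.003,0],[0,0,0]]
    - [[0,-0.005,0],[0,0,0]]
    - [[0,-0.01,0],[0,0,0]]
    - [[0,-0.015,0],[0,0,0]]
    - [[0,-0.015,0],[0,0,0]]
    - [[0,-0.015,0],[0,0,0]]
    - [[0,-0.015,0],[0,0,0]]

```text
time_s: 15.65
ee_pos: [591.3, -81.5, 8.9]
ee_rot: [-165.0, -0.0, 3.5]
force: [0.4, 1.0, -0.4]
gripper_width: 19.8
```

Call:
drive_tool:
  motion:
    - [[0,-0.015,0.015],[0,0,0]]
    - [[0,-0.015,0.015],[0,0,0]]
    - [[0,-0.015,0.015],[0,0,0]]
    - [[0,-0.015,0.015],[0,0,0]]
    - [[0,-0.015,0.015],[0,0,0]]
    - [[0,-0.015,0.015],[0,0,0]]
    - [[0,-0.015,0.015],[0,0,0]]
    - [[0,0,0],[0,0,0]]
    - [[0,0,0],[0,0,0]]
    - [[0,0,0],[0,0,0]]

```text
time_s: 16.48
ee_pos: [590.5, -184.3, 113.0]
ee_rot: [-164.9, 0.1, 3.5]
force: [-1.0, -0.2, -0.5]
gripper_width: 20.0
```

```bash
python3 - <<'E'
from h import *
for n,b in(("scene",(195,150,160,120)),("top",(140,90,160,120))):
    im=env.grab_frame(n)[:,:,::-1]; crop(im,f"pics/{n}7.png",*b,5)
    cv2.imwrite(f"pics/{n}7_full.png",im)
E
```

```text
(no output)
```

View pics/scene7.png

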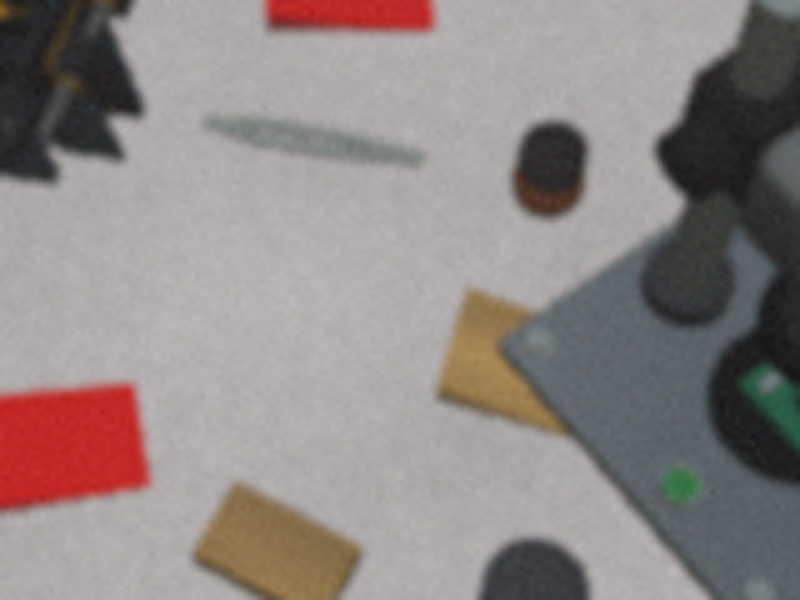

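View pics/top7.png

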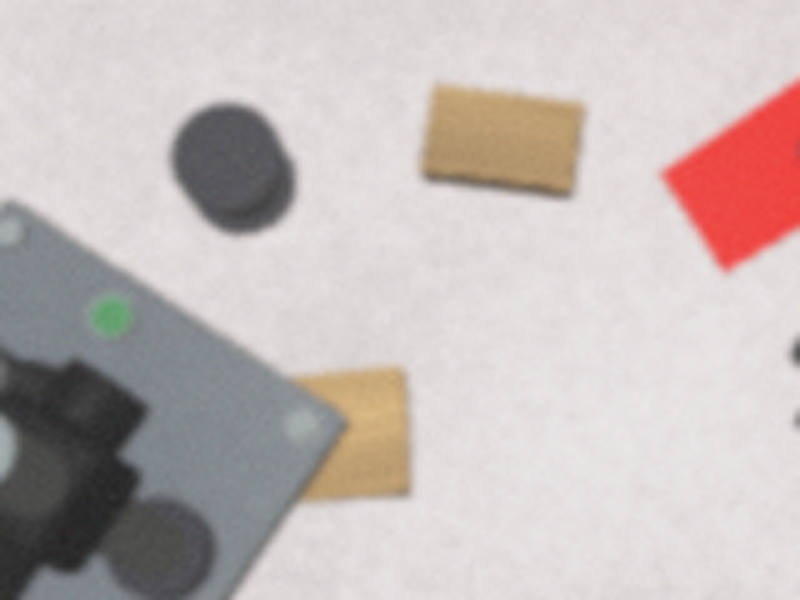

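```bash
python3 - <<'E'
from stand import *
from w import go
import w
# optical-flow of stand features initial->now, fit lean change
p=[]
for n in('top','scene'):
    a=cv2.cvtColor(cv2.imread(f"pics/{n}0_raw.png"),6);b=cv2.cvtColor(cv2.imread(f"pics/{n}7_full.png"),6)
    q0=np.array([559.5,173.3,.2216])
    for l in [(0,-120,40),(0,-120,39),(120,0,40),(-120,0,40)]:
        u=proj(n,sp(q0,l)).astype(np.float32)
        if not(20<u[0]<490 and 20<u[1]<360): continue
        x,y=np.round(u).astype(int); t=a[y-8:y+9,x-8:x+9]; R_=cv2.matchTemplate(b[y-14:y+15,x-14:x+15],t,cv2.TM_CCOEFF_NORMED); _,m,_,loc=cv2.minMaxLoc(R_)
        pr=[np.round(proj(n,sp(q0,l,L))-proj(n,sp(q0,l,.067)),1) for L in(0,.01,.03)]
        print(n,l,np.array(loc)-6,round(m,2),pr)
    # head: local (0,-20,250)-ish region from the 800-scale image
    uv=(330,178) if n=='scene' else (172,165)
    x,y=uv;t=a[y-14:y+15,x-14:x+15];R_=cv2.matchTemplate(b[y-30:y+31,x-30:x+31],t,cv2.TM_CCOEFF_NORMED); _,m,_,loc=cv2.minMaxLoc(R_)
    z=200; print(n,'head',np.array(loc)-16,round(m,2),[np.round(proj(n,sp(q0,(0,-30,zz),0))-proj(n,sp(q0,(0,-30,zz),.067)),1) for zz in(150,200,250)])
w.TO=(140,90)
go([None,None,(405,368),(410,493)],[None,None,(468,290),(440,395)],[590,60,1.63])
E
```

```text
top (0, -120, 40) [-1  0] 0.84 [array([-1.6, -0.4]), array([-1.3, -0.4]), array([-0.8, -0.3])]
top (0, -120, 39) [-1  0] 0.84 [array([-1.6, -0.4]), array([-1.3, -0.4]), array([-0.8, -0.3])]
top (120, 0, 40) [-1  0] 0.99 [array([-1.1,  0.2]), array([-0.9,  0.2]), array([-0.6,  0.1])]
top (-120, 0, 40) [0 0] 0.96 [array([-1.2,  0.2]), array([-1. ,  0.2]), array([-0.6,  0.1])]
top head [-8  1] 0.93 [array([-5. ,  0.8]), array([-7.1,  1.1]), array([-9.3,  1.6])]
scene (0, -120, 40) [ 1 -1] 0.8 [array([ 1.2, -1.2]), array([ 1., -1.]), array([ 0.6, -0.7])]
scene (0, -120, 39) [ 1 -1] 0.8 [array([ 1.2, -1.2]), array([ 1., -1.]), array([ 0.6, -0.7])]
scene (120, 0, 40) [0 0] 0.96 [array([1.1, 0.2]), array([0.9, 0.1]), array([0.6, 0.1])]
scene (-120, 0, 40) [6 0] 0.93 [array([1. , 0.1]), array([0.8, 0.1]), array([0.5, 0.1])]
scene head [7 0] 0.97 [array([4.4, 0.1]), array([6.1, 0.3]), array([8. , 0.4])]
[585.40253517  60.7030036 ] 95.02700555232758 [-0.4 -0.8 -0.  -1.   0.2 -0.3  0.1 -1.9]
```

```bash
python3 -c "
from workcell import env
print(env.state()['time_s']);print(env.job_done())"
```

```text
16.5833
the job is handed in; nothing more can be done
None
```

I pushed the wooden wedge, thin end first, along the bench under the short foot with two fingertips. I stopped once it jammed, backed the arm off and handed the job in at 16.6 s.

- **Jamming:** the push force stayed at about 8–12 N while the foot rode up. It then climbed to 24 N over the last 2 mm of travel.
- **Level:** the final pictures agree with a level microscope. The head moved 7–8 pixels, about what the full 0.067 rad of lean predicts. The foot's bolt moved about 1 pixel, which also fits but is too coarse to confirm 0.010 rad by itself. In the pictures the stand did not shift when I let go.
- **Wedge position:** its centre is about 5–7 mm from the foot, against the 35 mm limit. This is less certain than the other checks because only its thick end was still visible, and the fit was up to 2 pixels off.
- **Everything else:** the bystanders in the close-up views (block, spool, jar, tweezers) look unmoved. I didn't check the screwdriver, mouse and tape again at the end, but the arm didn't go near them. The arm ended about 245 mm back from the wedge's centre, touching nothing.

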